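# Catch the chip reader's falling lid and let it down softly

## Task

The chip reader's lid stands open, leaning back past upright. Tip it forward with a finger so that it falls freely, catch it under its front tab on the outside of a finger while it is still about half open and hold it still there for a good half second, then let it down gently on the finger until it is fully shut, with no clap, and take the hand away. Do not grip or squeeze the lid, and leave the chip inside and the glassware around undisturbed.

Things in the scene. Friction and masses are not known exactly. Their poses are not given: they have to be found in the camera images.
- reader: White open-topped plastic case of the chip reader, fixed to the bench: 140 mm along its x, 170 mm along its y, 85 mm high. Origin at the centre of its underside; its x points from its front (tab side, roughly the robot's left) to the hinge side (roughly the robot's right), z up. Only low dishes stand in front of it, only the flasks (under 160 mm tall) behind it.
- lid (a joint): Lid angle: 0 shut, 1.57 upright, 1.72 leaning back on its stop; balance at 1.52: beyond it sinks back, below it falls to the front. About 0.25 kg (+-15 %). Hinge is damped (0.26 N m s/rad, hardly any friction): from just past balance it creeps, takes 2 to 4 s to half open (0.8), and left alone claps shut at about 0.7 rad/s. 1 to 3 N at the tab tip or carry it.
- lid_hinge (a point): On the lid's hinge axis (the reader's y), mid-width, 70 mm behind the reader's origin, 85.5 mm above the bench. Lid: grey flat panel 8 mm thick, 140 mm long, 170 mm wide, its underside in the plane through the axis. From the middle of its free edge a tab 60 mm wide, 8 mm thick runs on 35 mm; shut, it overhangs the case front, so a finger under it can be drawn out.
- lid_tab (a point): Middle of the lower front edge of the lid's tab, 175 mm from the hinge axis; it moves with the lid. With the lid shut it is 85.5 mm above the bench, with the lid upright about 260 mm. Axes as the lid's: x towards the hinge, y along the hinge, z out of the lid's top face.
- chip: Loose clear chip with a metal window, 25 x 75 x 5 mm, lying on the black stage inside the case, its underside 44 mm above the bench, origin at the centre of its underside. To be left alone.
- flask_a: Loose glass conical flask with a white stopper, 76 mm across, 149 mm tall, behind the reader's hinge, on the reader's +y side (far from the robot); origin under its centre. A bystander.
- flask_b: Like flask_a, 84 mm across, 159 mm tall, on the reader's -y side (near the robot). A bystander.
- beaker: Loose empty glass beaker, 56 mm across, 65 mm tall, beside the reader, on its +y or -y side; origin under its centre. A bystander.
- vial: Loose amber vial, 32 mm across, 60 mm tall, beside the reader, on its +y or -y side; origin under its centre. A bystander.
- dish_a: Loose low glass dish, 90 mm across, 14 mm high, with white plastic parts, in front of the reader to one side; origin under its centre. A bystander.
- dish_b: Like dish_a, with a small green circuit board, in front of the reader to the other side. A bystander.

How it is judged:
On the way, in this order (a step that is already met when the one before it is completed fails the run):
1. the lid is tipped past its balance and falls with nothing touching it (value of joint lid between 0.5 and 1.5 rad and velocity of joint lid below -0.05 rad/s and contact force between anything else and lid below 0.02 N), for 0.1 s.
2. the lid is caught about half open (0.3 to 1.2 rad) and held still on a finger (value of joint lid between 0.3 and 1.2 rad and velocity of joint lid between -0.1 and 0.1 rad/s and contact force between the fingers and lid above 0.2 N), for 0.3 s.
At the end, for the whole second after the job is handed in: The lid is shut (within 0.02 rad of 0) and at rest; the chip lies within 6 mm and the glassware within 15 mm of where it was (value of joint lid below 0.02 rad and velocity of joint lid between -0.05 and 0.05 rad/s and linear speed of chip below 0.02 m/s and distance of each of flask_a, flask_b, beaker, vial, dish_a, dish_b from where it was at the start of the episode below 0.015 m and distance of chip from where it was at the start of the episode below 0.006 m); the robot touches nothing.
It fails at once if the lid claps: it turns faster than 0.4 rad/s over the last stretch before shut (0.03 to 0.25 rad) (velocity of joint lid below -0.4 rad/s and value of joint lid between 0.03 and 0.25 rad).
It fails at once if the lid is gripped or forced: more than 30 N between fingers and lid (contact force between the fingers and lid above 30 N).
It fails at once if the chip is touched, shifted or lifted (distance of chip from where it was at the start of the episode above 0.006 m or contact force between any of the arm, the fingers and chip above 0.3 N).
It fails at once if glassware around the reader is lifted, tipped or shifted by more than 15 mm (distance of any of flask_a, flask_b, beaker, vial, dish_a, dish_b from where it was at the start of the episode above 0.015 m or angle between any of flask_a, flask_b, beaker, vial, dish_a, dish_b's own z axis and vertical above 0.3 rad).
It also fails if it takes over 54 s, if anything falls off the work surface, if the arm or the gripper's body presses on something with over 40 N, if the wrist force passes 120 N, or if a joint passes its speed limit or range.

## Robot

A 6-joint arm with a two-finger parallel gripper is mounted at the origin on the work surface. World frame = base frame: x ahead of the robot, y to its left, z up, the work surface at z = 0. Lengths are in m, angles in rad, forces in N, time in s.
With the tool pointing down it reaches from about 0.325 to 0.75 m from the base axis. Payload 7.6 kg.
Tool frame: the origin (TCP) lies at the very end of the fingers, on their centre line; the grasp point (between the pads) lies 19 mm behind it; z points along the fingers, y is the line along which they close (so a half turn about z gives the same grasp; the last joint's range is limited). The gripper opens to 85 mm and grips with 20 to 120 N. Pads are 22 mm wide; open, the fingers measure 114 mm over their backs; the gripper's body (76 mm by 85 mm) begins 54 mm behind the grasp point. The pads swing forward as they close: fully open they stand 13 mm farther back than shut.
Start: joints at [1.193, 0.052, 1.401, -0, 1.689, -0.07], TCP at [0.159, 0.5, 0.231] pointing down, gripper open.
Joint ranges: [-2.9, 2.9], [-0.91, 2.17], [0.12, 2.37], [-1.06, 4.2], [0.26, 2.73], [-2.93, 2.93]. Speed limits (rad/s): [2.57, 2.57, 3.01, 3.14, 3.14, 3.14].

## Interface

Orientations are given as a unit quaternion [x, y, z, w].
In Python, from bench import read_state, camera, calibration, workorder gives the robot as it stands.
- The arm moves only by the tool play_rows, never from a script. Its argument "plan" is text: rows parted by semicolons, each of 7 numbers parted by spaces: the shift along the tool's x, y, z in units of 50 mm (1.0 is 50 mm), then the turn, a rotation vector about the tool's x, y, z in units of 5 degrees (1.0 is 5 degrees), then the gripper command: -1 is fully open, 1 is shut, values between are in proportion. In form: dx dy dz ax ay az gripper; .... A call has 1 to 12 rows; each row is the pose to reach, as a shift and turn from the pose commanded when the call began, along the tool's axes at that moment; what a row does not reach only later rows make up. A row lasts 1/10 s, in which the tool goes at most 50 mm and 8.59 degrees, less where a joint would pass 70% of its speed; a pose out of reach is approached as far as the arm can. A call with a gripper value outside its range is refused whole. The fingers move at their own pace and stop on an object; the grip force is fixed at half the most. Time passes only in rows, so rows that repeat a pose let the fingers close. It gives the time, the measured TCP pose, the force, the opening and the grip force at its end, in the units of the state.
- read_state(): the state, without advancing time (a new reading comes with each control period).
- camera(name): name is "side" or "top"; returns the picture (400x640x3 uint8, red, green, blue); there is no depth.
- calibration(name): a dict with "camera_matrix" (3x3 intrinsics, pixels), "k1" (the pictures are not rectified: a ray, as slopes to the right and down, at radius r is drawn at 1 + k1 r^2 times it, then the intrinsics apply), "cam_to_world" (4x4, takes a point from camera to world coordinates). Camera axes: x right, y down, z forward; pixel columns grow to the right and rows downward; lengths in m; the calibration is good to about 2 mm. A picture is of the moment at which its call begins. calibration takes no time and is no camera call.
- workorder.sign_off(): hands the job in; it is judged then, once.
The state is a dict: "time": time; "joint_positions": joint angles; "qd": joint speeds; "joint_torque": joint torques, N m; "eef_pos": TCP position; "eef_rot": TCP orientation; "wrist_force": force on the tool from outside, world axes, zero at the start; "ft_torque": the same for the moment, N m; "gripper_width": finger opening in m; "grasp_force": force on a finger pad.
Only numpy, scipy, OpenCV 4.12 (cv2) and the standard library are available. Lean on these libraries where they do the work, as an engineer would, in place of code of your own. Each camera call takes 0.05 s, during which the arm holds its last target. There are 200 camera calls.

## Working session

There is one attempt and no reset: what is moved stays moved. The work goes in short steps, Python scripts to look and compute and a tool call to move; the robot and the scene stay as the last step left them, time stands still between calls to the robot, and variables do not carry over. Pictures are saved under pics/ and viewed, at most 10 in all, crops included, and the job is handed in when it is done.

Besides the shell and the picture viewer there is one more tool, called after "Request:" as name(argument=value, ...) on one line, values as JSON. play_rows: Moves the arm, as the interface text tells. Its arguments: {"type":"object","properties":{"plan":{"type":"string"}},"required":["plan"]}

```bash
mkdir -p pics; ls; python3 - <<'E'
from bench import *
import cv2,numpy as np
s=read_state();print({k:np.round(v,3).tolist() for k,v in s.items()})
for n in("side","top"):
    cv2.imwrite(f"pics/{n}0.png",camera(n)[:,:,::-1]);c=calibration(n);print(n,c["k1"],np.round(c["camera_matrix"],1).tolist(),np.round(c["cam_to_world"],3).tolist())
E
```

```text
pics
{'time': 0.0, 'joint_positions': [1.193, 0.053, 1.402, -0.0, 1.689, -0.07], 'qd': [-0.001, 0.001, -0.002, -0.001, -0.0, 0.0], 'joint_torque': [-0.001, -38.167, -36.018, -0.0, 0.006, -0.0], 'eef_pos': [0.159, 0.5, 0.23], 'eef_rot': [0.153, 0.988, -0.001, -0.0], 'wrist_force': [-0.086, 0.482, -0.421], 'ft_torque': [0.053, -0.07, -0.035], 'grasp_force': 0.0, 'gripper_width': 0.085}
side -0.0892942519076765 [[375.4, 0.0, 324.6], [0.0, 375.4, 201.8], [0.0, 0.0, 1.0]] [[0.54, -0.623, 0.566, 0.215], [-0.842, -0.401, 0.361, -0.211], [0.001, -0.671, -0.741, 0.587], [0.0, 0.0, 0.0, 1.0]]
top 0.012663594294629106 [[458.2, 0.0, 313.8], [0.0, 458.2, 202.0], [0.0, 0.0, 1.0]] [[0.001, -0.991, 0.136, 0.471], [-1.0, -0.0, 0.008, 0.042], [-0.008, -0.136, -0.991, 0.869], [0.0, 0.0, 0.0, 1.0]]
```

View pics/side0.png

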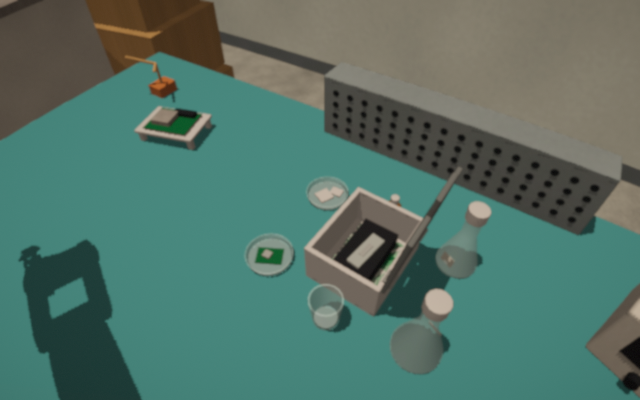

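View pics/top0.png

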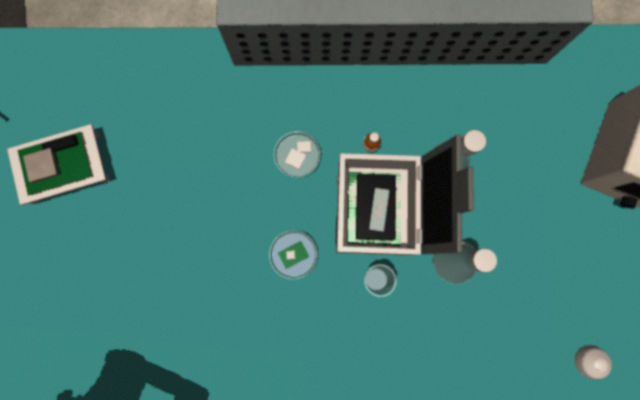

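The side view shows the reader with its lid leaning back at about (390,240) and (455,175). In the top view, the case rim is roughly (340,154)-(420,253), the lid goes back to x≈465, and the tab is at about (468,188). Front is image left (world +y). The beaker is at (380,280), the vial at (373,140), the dishes at (297,155) and (293,254), and the flask stoppers at (475,141) and (485,260). Next I'll zoom in for the corners.

```bash
cat > h.py <<'E'
import numpy as np,cv2
from bench import *
def ray(n,u,v):
    c=calibration(n);K=c["camera_matrix"];T=np.array(c["cam_to_world"])
    p=cv2.undistortPoints(np.array([[[u,v]]],float),np.array(K),np.array([c["k1"],0,0,0.]))[0,0]
    return T[:3,3],T[:3,:3]@np.array([p[0],p[1],1])
def onz(n,u,v,z):
    o,d=ray(n,u,v);return o+d*(z-o[2])/d[2]
def pix(n,P):
    c=calibration(n);T=np.linalg.inv(np.array(c["cam_to_world"]));q=T[:3,:3]@np.array(P)+T[:3,3]
    return cv2.projectPoints(q[None],np.zeros(3),np.zeros(3),np.array(c["camera_matrix"]),np.array([c["k1"],0,0,0.]))[0].ravel()
E
python3 - <<'E'
from h import *
a=cv2.imread("pics/top0.png")[135:275,325:505];cv2.imwrite("pics/c1.png",cv2.resize(a,None,fx=4,fy=4,interpolation=cv2.INTER_CUBIC))
a=cv2.imread("pics/side0.png")[160:310,300:500];cv2.imwrite("pics/c2.png",cv2.resize(a,None,fx=4,fy=4,interpolation=cv2.INTER_CUBIC))
for u,v in((341,154),(420,155),(338,252),(420,254)):print(onz("top",u,v,.085).round(4))
E
```

```text
[0.6634 0.0011 0.085 ]
[ 0.6615 -0.1368  0.085 ]
[0.4927 0.0073 0.085 ]
[ 0.4896 -0.1317  0.085 ]
```

View pics/c1.png

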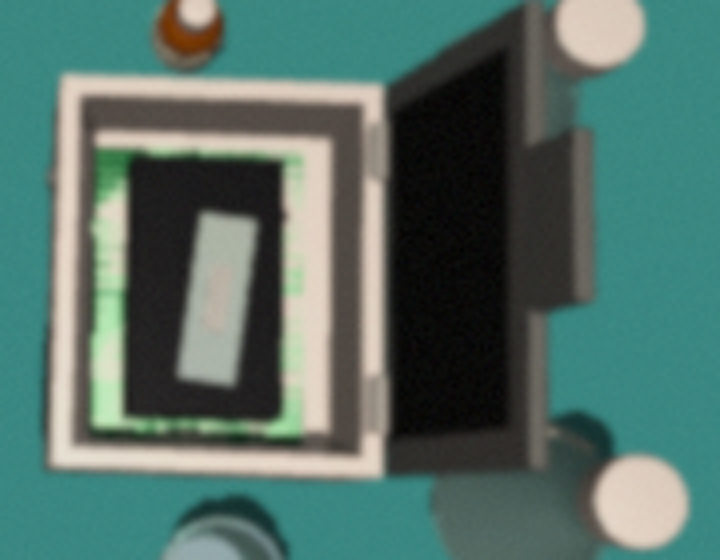

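View pics/c2.png

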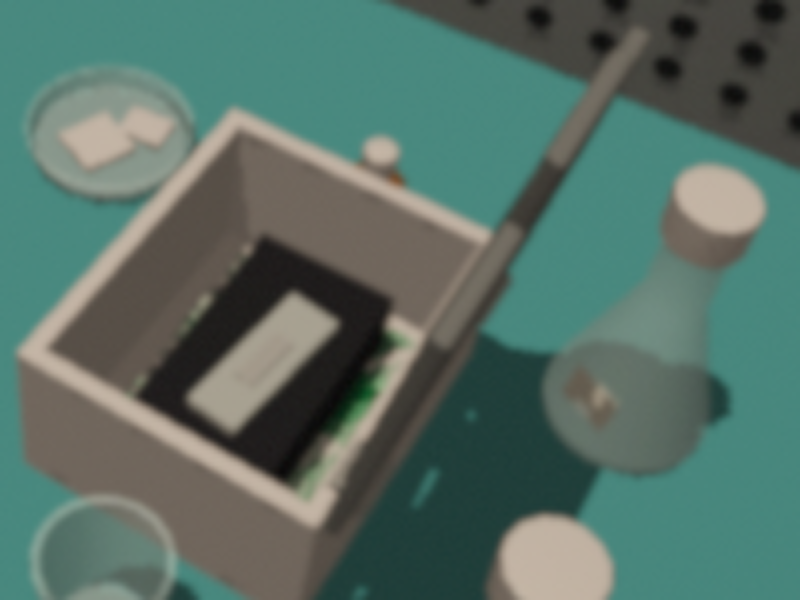

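```bash
python3 - <<'E'
from h import *
P=[onz("top",325+u/4,135+v/4,.085) for u,v in((62,75),(387,85),(48,468),(383,478))]
P=np.array(P);print(P.round(4))
c=P.mean(0);xa=(P[1]-P[0]+P[3]-P[2]);ya=P[0]-P[2]+P[1]-P[3]
print(np.linalg.norm(xa)/2,np.linalg.norm(ya)/2,"ang x",np.degrees(np.arctan2(xa[1],xa[0])),"ang y",np.degrees(np.arctan2(ya[1],ya[0])))
a=np.arctan2(ya[1],ya[0])*.5+.5*(np.arctan2(xa[1],xa[0])+np.pi/2)
Y=np.array([np.cos(a),np.sin(a),0]);X=np.array([np.sin(a),-np.cos(a),0])
h=np.array([c[0],c[1],.0855])+X*.07;print("yaw off",a,"c",c,"hinge",h)
for th in(1.72,1.62,1.52,1.4,.7,0):
    t=h+(-X*np.cos(th)+[0,0,np.sin(th)])*.175
    print(th,t.round(4),[pix("top",t+s*.03*Y).round(1).tolist() for s in(1,-1)],[pix("side",t+s*.03*Y).round(1).tolist() for s in(1,-1)])
for n,u,v,z in(("flaskA",475,141,.149),("flaskB",485,260,.159),("beaker",380,281,.065),("vial",374,137,.06),("dA",297,155,.014),("dB",293,254,.014)):print(n,onz("top",u,v,z).round(3))
E
```

```text
[[ 0.6639  0.0019  0.085 ]
 [ 0.6592 -0.1398  0.085 ]
 [ 0.4927  0.009   0.085 ]
 [ 0.4887 -0.1329  0.085 ]]
0.14190714549283764 0.17096182335939092 ang x -91.73997739781746 ang y -2.3456078356734675
yaw off -0.035653457097639 c [ 0.57613582 -0.06543355  0.085     ] hinge [ 0.57364061 -0.13538907  0.0855    ]
1.72 [ 0.5727 -0.1614  0.2586] [[468.8, 166.9], [469.1, 210.9]] [[454.1, 170.8], [435.8, 198.8]]
1.62 [ 0.5733 -0.144   0.2603] [[456.2, 166.2], [456.4, 210.3]] [[441.9, 164.6], [422.8, 191.8]]
1.52 [ 0.574  -0.1265  0.2603] [[443.2, 165.8], [443.2, 209.8]] [[429.7, 159.4], [409.9, 185.9]]
1.4 [ 0.5747 -0.1057  0.258 ] [[427.3, 165.6], [427.1, 209.5]] [[415.1, 154.8], [394.5, 180.4]]
0.7 [ 0.5784 -0.0016  0.1982] [[347.6, 171.8], [346.5, 211.8]] [[347.7, 158.8], [326.0, 181.0]]
0 [0.5799 0.0395 0.0855] [[319.7, 184.1], [318.4, 218.5]] [[325.8, 196.9], [306.2, 217.7]]
flaskA [ 0.669 -0.211  0.149]
flaskB [ 0.479 -0.214  0.159]
beaker [ 0.444 -0.066  0.065]
vial [ 0.701 -0.06   0.06 ]
dA [0.679 0.081 0.014]
dB [0.491 0.088 0.014]
```

```bash
cat > g.py <<'E'
import sys
from h import *
from scipy.spatial.transform import Rotation as Ro
H=np.array([.5736,-.1354,.0855]);F=np.array([.0356,.99937,0]);Kz=np.array([0,0,1.])
def pose(f,z,t):  # f,z in m rel. hinge, t tilt deg
    t=np.radians(t);zt=-F*np.sin(t)-Kz*np.cos(t);y=F*np.cos(t)-Kz*np.sin(t)
    return H+F*f+Kz*z+F.dot(F)*0, Ro.from_matrix(np.c_[np.cross(y,zt),y,zt])
def rows(ps,base=None):
    s=read_state();p0,R0=(np.array(s["eef_pos"]),Ro.from_quat(s["eef_rot"])) if base is None else pose(*base)
    for q in ps:
        p,R=pose(*q);print(q,(R0.inv().apply(p-p0)/.05).round(2),((R0.inv()*R).as_rotvec(True)/5).round(2))
def st():
    s=read_state();p=s["eef_pos"]-H;R=Ro.from_quat(s["eef_rot"]).as_matrix()
    print("t",round(s["time"],2),"f,z,lat mm",(np.array([p@F,p[2],p[0]*F[1]-p[1]*F[0]])*1e3).round(1),"tilt",np.degrees(np.arctan2(-R[:,2]@F,-R[2,2])).round(1),"xax",R[:,0].round(3),"j",np.round(s["joint_positions"],2),"F",np.round(s["wrist_force"],2))
def catch(th):return (.175*np.cos(th)-.0137,.175*np.sin(th)-.0304,50)
E
python3 -c "
from g import *
st();rows([(.30,.22,50)])"
```

```text
t 0.1 f,z,lat mm [ 620.3  145.1 -437. ] tilt 0.1 xax [-0.953  0.303  0.   ] j [ 1.19  0.05  1.4  -0.    1.69 -0.07] F [-0.05 -0.23 -0.11]
(0.3, 0.22, 50) [-10.14  -3.82  -1.49] [ 9.92 -1.36 -2.92]
```

Request:
play_rows(plan="-3 -1 -1.5 5 -0.7 -1.5 1;-10.14 -3.82 -1.49 9.92 -1.36 -2.92 1;-10.14 -3.82 -1.49 9.92 -1.36 -2.92 1;-10.14 -3.82 -1.49 9.92 -1.36 -2.92 1;-10.14 -3.82 -1.49 9.92 -1.36 -2.92 1;-10.14 -3.82 -1.49 9.92 -1.36 -2.92 1;-10.14 -3.82 -1.49 9.92 -1.36 -2.92 1;-10.14 -3.82 -1.49 9.92 -1.36 -2.92 1;-10.14 -3.82 -1.49 9.92 -1.36 -2.92 1;-10.14 -3.82 -1.49 9.92 -1.36 -2.92 1;-10.14 -3.82 -1.49 9.92 -1.36 -2.92 1;-10.14 -3.82 -1.49 9.92 -1.36 -2.92 1")

```text
time: 1.3
eef_pos: [0.5873, 0.1599, 0.3054]
eef_rot: [0.019, 0.906, -0.422, -0.008]
wrist_force: [-0.6, 0.4, 0.0]
gripper_width: -0.0003
grasp_force: 0.0
```

```bash
python3 -c "
from g import *
st();rows([(.30,.22,50)])"
```

```text
t 1.3 f,z,lat mm [295.6 219.9   3.2] tilt 50.0 xax [-0.999  0.042 -0.001] j [ 0.51  0.59  0.8  -0.86  2.11 -1.35] F [-0.57  0.35  0.03]
(0.3, 0.22, 50) [ 0.06  0.05 -0.07] [ 0.01 -0.05 -0.05]
```

```bash
python3 -c "
from g import *
B=(.30,.22,50)
rows([catch(.65),catch(.45),catch(.25),catch(0),(.161,-.045,50),(.26,.0,50)],B)
"
```

```text
(np.float64(0.12561466474608476), np.float64(0.07550762100380692), 50) [-0.   -0.03  4.53] [0. 0. 0.]
(np.float64(0.14387824291171847), np.float64(0.045718968469465285), 50) [-0.    0.66  4.63] [0. 0. 0.]
(np.float64(0.15585967379936283), np.float64(0.012895692869541512), 50) [-0.    1.32  4.87] [0. 0. 0.]
(np.float64(0.1613), np.float64(-0.0304), 50) [-0.    2.05  5.34] [0. 0. 0.]
(0.161, -0.045, 50) [-0.    2.27  5.54] [0. 0. 0.]
(0.26, 0.0, 50) [-0.    2.86  3.44] [0. 0. 0.]
```

Request:
play_rows(plan="0 0 1 0 0 0 1;0 0 2 0 0 0 1;0 0 3 0 0 0 1;0 0 4 0 0 0 1;0 0 4.53 0 0 0 1;0 0.4 4.58 0 0 0 1;0 0.8 4.68 0 0 0 1;0 1.32 4.87 0 0 0 1;0 1.7 5.1 0 0 0 1;0 2.05 5.34 0 0 0 1;0 2.05 5.34 0 0 0 1;0 2.05 5.34 0 0 0 1")

```text
time: 2.5
eef_pos: [0.5793, 0.0267, 0.0556]
eef_rot: [0.016, 0.906, -0.422, -0.008]
wrist_force: [1.4, 0.6, -0.3]
gripper_width: 0.0001
grasp_force: 0.0
```

```bash
python3 -c "
from g import *
st();a=camera('side')[120:320,230:470];a=cv2.resize(a[:,:,::-1],None,fx=3,fy=3,interpolation=cv2.INTER_CUBIC)
cv2.imwrite('pics/reh.png',a)
B=catch(0)
rows([(.26,.0,50),(.26,.21,30),(0.1,.25,0),(-.09,.25,0),(-.09,.16,0)],B)"
```

```text
t 2.5 f,z,lat mm [ 1.622e+02 -2.990e+01 -1.000e-01] tilt 49.9 xax [-0.999  0.035  0.001] j [ 0.33  0.6   1.3  -0.8   1.62 -1.08] F [ 1.37  0.57 -0.3 ]
(0.26, 0.0, 50) [ 0.   0.8 -1.9] [0. 0. 0.]
(0.26, 0.21, 30) [ 0.   -2.41 -4.6 ] [-4.  0.  0.]
(0.1, 0.25, 0) [-0.   -5.08 -2.67] [-10.   0.   0.]
(-0.09, 0.25, 0) [-0.   -7.53  0.25] [-10.   0.   0.]
(-0.09, 0.16, 0) [-0.   -6.15  1.4 ] [-10.   0.   0.]
```

View pics/reh.png

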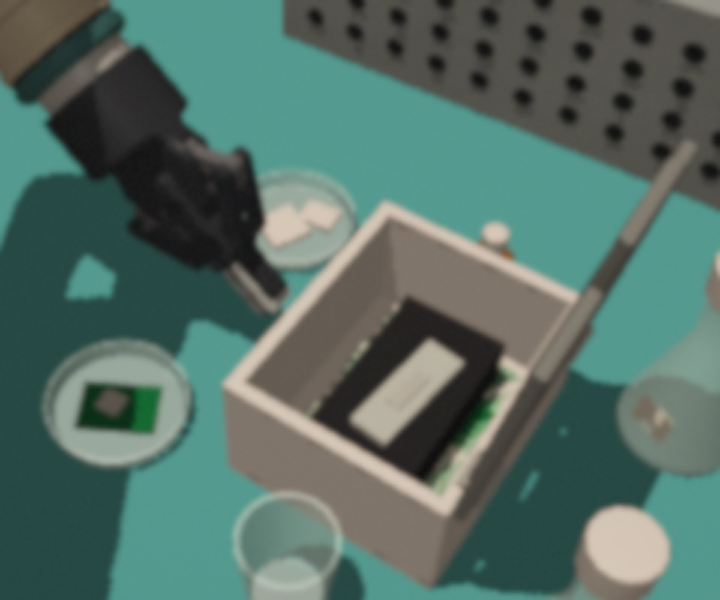

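The crop shows the closed fingers at about (275,300), just in front of the case wall and clear of both dishes. The shut pose is therefore reachable, so I'll go round and behind the lid.

Request:
play_rows(plan="0 0.4 -1 0 0 0 1;0 0.8 -1.9 0 0 0 1;0 -1 -3.2 -2 0 0 1;0 -2.41 -4.6 -4 0 0 1;0 -3.7 -3.6 -6 0 0 1;0 -5.08 -2.67 -8 0 0 1;0 -6.2 -1.3 -9.5 0 0 1;0 -7.3 0.1 -10 0 0 1;0 -7.3 0.1 -10 0 0 1;0 -7.3 0.1 -10 0 0 1;0 -7.3 0.1 -10 0 0 1;0 -7.3 0.1 -10 0 0 1")

```text
time: 3.75
eef_pos: [0.5698, -0.2159, 0.3344]
eef_rot: [0.019, 1.0, -0.0, 0.002]
wrist_force: [1.0, 0.4, -0.3]
gripper_width: 0.0002
grasp_force: 0.0
```

```bash
python3 -c "
from g import *
st();rows([(-.075,.25,0),(-.075,.15,0)])"
```

```text
t 3.75 f,z,lat mm [-80.5 248.9  -0.9] tilt 0.0 xax [-0.999  0.038 -0.003] j [-0.42  0.3   0.92  0.    1.92 -1.96] F [ 1.02  0.38 -0.27]
(-0.075, 0.25, 0) [-0.02  0.11 -0.02] [-0.01  0.04 -0.03]
(-0.075, 0.15, 0) [-0.01  0.11  1.98] [-0.01  0.04 -0.03]
```

Request:
play_rows(plan="0 0.1 0.7 0 0 0 1;0 0.1 1.4 0 0 0 1;0 0.1 1.98 0 0 0 1;0 0.1 1.98 0 0 0 1;0 0.1 1.98 0 0 0 1")

```text
time: 4.25
eef_pos: [0.5712, -0.2072, 0.2346]
eef_rot: [0.018, 1.0, 0.0, 0.001]
wrist_force: [0.2, 0.7, 0.7]
gripper_width: 0.0001
grasp_force: 0.0
```

```bash
python3 -c "
from g import *
st();rows([(-.055,.15,0),(.005,.15,0)])"
```

```text
t 4.25 f,z,lat mm [-71.8 149.1   0.2] tilt -0.0 xax [-0.999  0.035 -0.002] j [-0.41  0.29  1.13  0.    1.72 -1.94] F [0.17 0.67 0.71]
(-0.055, 0.15, 0) [ 0.    0.34 -0.02] [0.01 0.02 0.  ]
(0.005, 0.15, 0) [ 0.    1.54 -0.02] [0.01 0.02 0.  ]
```

Request:
play_rows(plan="0 0.2 0 0 0 0 1;0 0.34 0 0 0 0 1;0 0.46 0 0 0 0 1;0 0.58 0 0 0 0 1;0 0.7 0 0 0 0 1;0 0.82 0 0 0 0 1;0 0.92 0 0 0 0 1;0 1 0 0 0 0 1;0 1 0 0 0 0 1;0 1 0 0 0 0 1")

```text
time: 5.25
eef_pos: [0.5729, -0.157, 0.2324]
eef_rot: [0.018, 1.0, 0.001, -0.0]
wrist_force: [-0.2, -0.5, -0.3]
gripper_width: 0.0001
grasp_force: 0.0
```

```bash
python3 -c "
from g import *
st();a=camera('top')[135:235,375:495];a=cv2.resize(a[:,:,::-1],None,fx=6,fy=6,interpolation=cv2.INTER_CUBIC)
cv2.imwrite('pics/p1.png',a)
for th in (1.72,1.65,1.6,1.55,1.5,1.45,1.4):
  p=[H+F*.175*np.cos(th)+Kz*.175*np.sin(th)+s*.03*np.array([F[1],-F[0],0]) for s in(1,-1)]
  print(th,*[((pix('top',q)-[375,135])*6).round() for q in p])"
```

```text
t 5.25 f,z,lat mm [-2.160e+01  1.469e+02  1.000e-01] tilt -0.1 xax [-0.999  0.035  0.   ] j [-0.33  0.25  1.18  0.    1.71 -1.87] F [-0.19 -0.51 -0.27]
1.72 [563. 192.] [565. 456.]
1.65 [510. 188.] [512. 453.]
1.6 [472. 187.] [473. 451.]
1.55 [433. 185.] [433. 450.]
1.5 [393. 184.] [393. 449.]
1.45 [353. 184.] [353. 448.]
1.4 [314. 184.] [313. 447.]
```

View pics/p1.png

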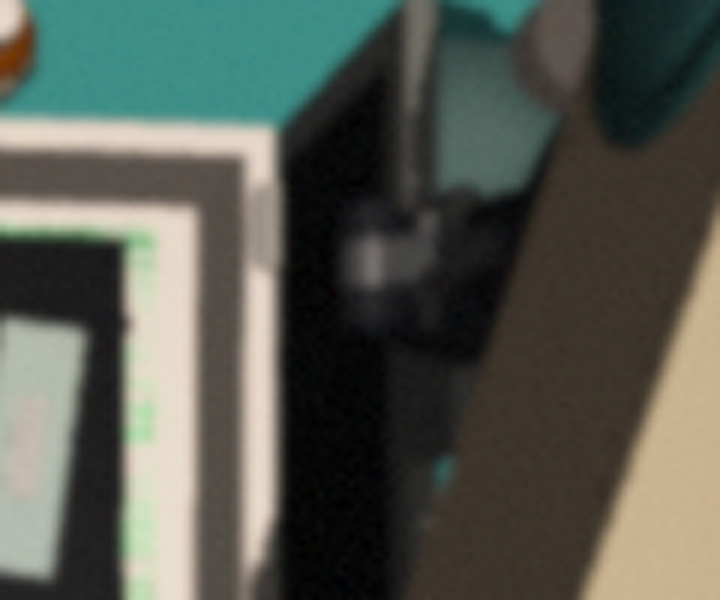

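The crop shows the lid's panel edge running from (403,10) to (403,190), underside edge at x≈403. The hand hides the tab. I'll convert that edge to an angle.

```bash
python3 -c "
from g import *
for th in (1.72,1.65,1.6,1.55,1.5,1.45):
  print(th,*[((pix('top',H+F*.14*np.cos(th)+Kz*.14*np.sin(th)+s*np.array([F[1],-F[0],0]))-[375,135])*6).round() for s in(.085,.04)])
B=(-.0218,.1485,0)
print('push');rows([(.005,.1485,0)],B)
B=(.005,.1485,0)
rows([(-.02,.17,0),(-.02,.23,5),(.04,.24,15),(.1,.24,25),(.18,.22,40),(.20,.15,50),(.16,.115,50),catch(.65)],B)"
```

```text
1.72 [492.  -3.] [493. 181.]
1.65 [453.  -5.] [453. 178.]
1.6 [424.  -7.] [424. 177.]
1.55 [395.  -8.] [395. 176.]
1.5 [365.  -8.] [365. 175.]
1.45 [335.  -8.] [335. 175.]
push
(0.005, 0.1485, 0) [0.   0.54 0.  ] [0. 0. 0.]
(-0.02, 0.17, 0) [-0.   -0.5  -0.43] [0. 0. 0.]
(-0.02, 0.23, 5) [-0.   -0.5  -1.63] [ 1.  0. -0.]
(0.04, 0.24, 15) [ 0.    0.7  -1.83] [3. 0. 0.]
(0.1, 0.24, 25) [ 0.    1.9  -1.83] [5. 0. 0.]
(0.18, 0.22, 40) [ 0.    3.5  -1.43] [ 8. -0. -0.]
(0.2, 0.15, 50) [ 0.    3.9  -0.03] [10.  0.  0.]
(0.16, 0.115, 50) [0.   3.1  0.67] [10.  0.  0.]
(np.float64(0.12561466474608476), np.float64(0.07550762100380692), 50) [0.   2.41 1.46] [10.  0.  0.]
```

Request:
play_rows(plan="0 0.1 0 0 0 0 1;0 0.2 0 0 0 0 1;0 0.3 0 0 0 0 1;0 0.4 0 0 0 0 1;0 0.5 0 0 0 0 1;0 0.54 0 0 0 0 1")

```text
time: 5.9
eef_pos: [0.574, -0.1294, 0.2327]
eef_rot: [0.017, 1.0, 0.001, 0.0]
wrist_force: [0.8, 0.1, -0.7]
gripper_width: -0.0002
grasp_force: 0.0
```

Request:
play_rows(plan="0 -0.5 -0.4 0 0 0 1;0 -0.5 -1 0 0 0 1;0 -0.5 -1.65 1 0 0 1;0 0.7 -1.83 3 0 0 1;0 1.9 -1.83 5 0 0 1;0 3 -1.65 6.5 0 0 1;0 3.6 -1.3 8 0 0 1;0 3.9 -0.03 10 0 0 1;0 3.9 -0.03 10 0 0 1;0 3.1 0.67 10 0 0 1;0 2.41 1.46 10 0 0 1;0 2.41 1.46 10 0 0 1")

```text
time: 7.1
eef_pos: [0.5755, -0.0123, 0.1542]
eef_rot: [0.015, 0.906, -0.423, -0.012]
wrist_force: [-0.5, 0.6, 0.3]
gripper_width: 0.0003
grasp_force: 0.0
```

```bash
python3 -c "
from g import *
st();rows([catch(.65)]);a=camera('side')[120:320,230:470];a=cv2.resize(a[:,:,::-1],None,fx=3,fy=3,interpolation=cv2.INTER_CUBIC)
cv2.imwrite('pics/k1.png',a)"
```

```text
t 7.1 f,z,lat mm [123.1  68.7  -2.4] tilt 50.0 xax [-0.999  0.038  0.009] j [ 0.27  0.43  1.31 -0.82  1.69 -1.24] F [-0.5   0.64  0.26]
(np.float64(0.12561466474608476), np.float64(0.07550762100380692), 50) [-0.05 -0.07 -0.13] [-0.01 -0.09  0.06]
```

View pics/k1.png

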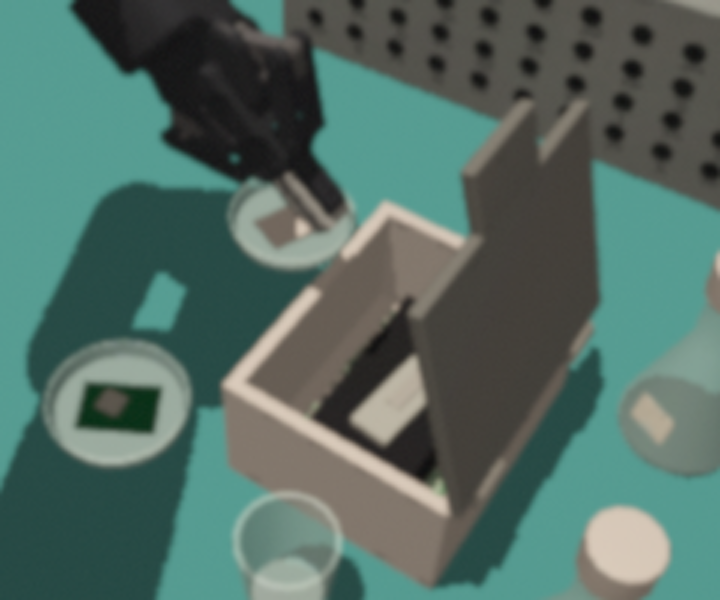

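The lid is falling freely, with the tab end at (470-530,105-180) and the lid still well above the fingers, whose tips are at (335,215). I'll hold here and wait for the catch.

Request:
play_rows(plan="0 0 0 0 0 0 1;0 0 0 0 0 0 1;0 0 0 0 0 0 1;0 0 0 0 0 0 1;0 0 0 0 0 0 1;0 0 0 0 0 0 1;0 0 0 0 0 0 1;0 0 0 0 0 0 1;0 0 0 0 0 0 1;0 0 0 0 0 0 1;0 0 0 0 0 0 1;0 0 0 0 0 0 1")

```text
time: 8.35
eef_pos: [0.5782, -0.0096, 0.1598]
eef_rot: [0.016, 0.906, -0.422, -0.007]
wrist_force: [-0.2, 0.3, -0.1]
gripper_width: -0.0001
grasp_force: 0.0
```

Request:
play_rows(plan="0 0 0 0 0 0 1;0 0 0 0 0 0 1;0 0 0 0 0 0 1;0 0 0 0 0 0 1;0 0 0 0 0 0 1;0 0 0 0 0 0 1;0 0 0 0 0 0 1;0 0 0 0 0 0 1;0 0 0 0 0 0 1;0 0 0 0 0 0 1;0 0 0 0 0 0 1;0 0 0 0 0 0 1")

```text
time: 9.55
eef_pos: [0.5782, -0.0095, 0.1597]
eef_rot: [0.016, 0.907, -0.422, -0.007]
wrist_force: [0.5, 0.6, -1.0]
gripper_width: -0.0001
grasp_force: 0.4
```

```bash
python3 -c "
from g import *
st();a=camera('side')[120:320,230:470];a=cv2.resize(a[:,:,::-1],None,fx=3,fy=3,interpolation=cv2.INTER_CUBIC)
cv2.imwrite('pics/k2.png',a)
for th in (.7,.65,.6,.55,.5,.4,.3):
  print(th,*[((pix('side',H+F*.175*np.cos(th)+Kz*.175*np.sin(th)+s*np.array([F[1],-F[0],0]))-[230,120])*3).round() for s in(.03,-.03)])
B=catch(.65)
rows([catch(t) for t in(.55,.45,.35,.25,.2,.15,.1,.05,0,-.05)],B)"
```

```text
t 9.55 f,z,lat mm [1.26e+02 7.42e+01 1.00e-01] tilt 49.9 xax [-0.999  0.035 -0.   ] j [ 0.28  0.43  1.31 -0.82  1.7  -1.24] F [ 0.54  0.56 -1.03]
0.7 [353. 117.] [288. 183.]
0.65 [344. 122.] [279. 188.]
0.6 [335. 129.] [270. 194.]
0.55 [327. 135.] [263. 201.]
0.5 [320. 143.] [256. 207.]
0.4 [308. 158.] [245. 222.]
0.3 [299. 175.] [237. 238.]
(np.float64(0.1354917913604135), np.float64(0.061070265062865364), 50) [0.   0.35 0.03] [0. 0. 0.]
(np.float64(0.14387824291171847), np.float64(0.045718968469465285), 50) [0.   0.69 0.1 ] [0. 0. 0.]
(np.float64(0.1506902247482913), np.float64(0.029607116304703984), 50) [0.   1.03 0.21] [0. 0. 0.]
(np.float64(0.15585967379936283), np.float64(0.012895692869541512), 50) [0.   1.35 0.34] [0. 0. 0.]
(np.float64(0.1578116511222173), np.float64(0.004367132889135709), 50) [0.   1.5  0.42] [0. 0. 0.]
(np.float64(0.1593349386388074), np.float64(-0.004248326817120139), 50) [0.   1.66 0.51] [0. 0. 0.]
(np.float64(0.16042572892365453), np.float64(-0.012929152086805073), 50) [0.  1.8 0.6] [0. 0. 0.]
(np.float64(0.1610812955691191), np.float64(-0.021653645377631293), 50) [0.   1.94 0.71] [0. 0. 0.]
(np.float64(0.1613), np.float64(-0.0304), 50) [0.   2.08 0.81] [0. 0. 0.]
(np.float64(0.1610812955691191), np.float64(-0.039146354622368706), 50) [0.   2.21 0.93] [0. 0. 0.]
```

View pics/k2.png

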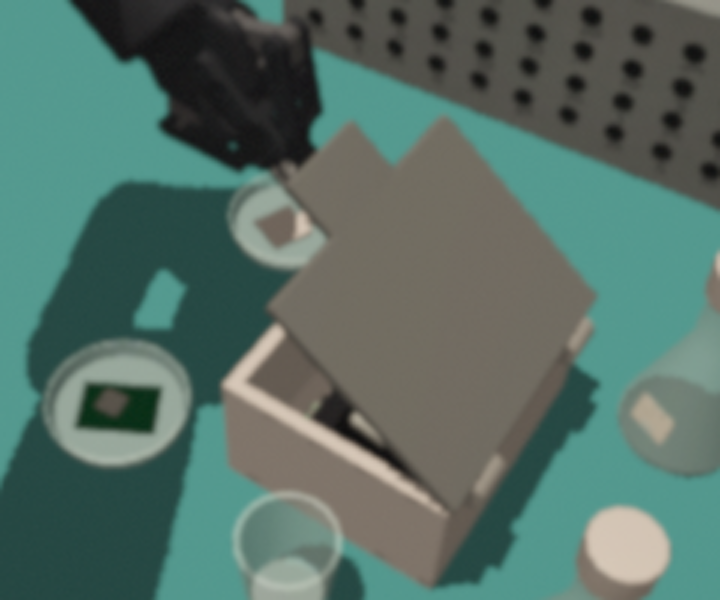

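The lid rests on the fingers at about 0.65 rad, with the tab corners at (352,122) and (290,180). I'll hold it a little longer, then lower it slowly.

Request:
play_rows(plan="0 0 0 0 0 0 1;0 0 0 0 0 0 1;0 0 0 0 0 0 1;0 0 0 0 0 0 1;0 0 0 0 0 0 1;0 0 0 0 0 0 1;0 0 0 0 0 0 1;0 0 0 0 0 0 1")

```text
time: 10.4
eef_pos: [0.5782, -0.0096, 0.1598]
eef_rot: [0.016, 0.906, -0.422, -0.007]
wrist_force: [0.4, 0.1, 0.2]
gripper_width: 0.0001
grasp_force: 0.4
```

Request:
play_rows(plan="0 0.07 0 0 0 0 1;0 0.14 0.01 0 0 0 1;0 0.21 0.02 0 0 0 1;0 0.28 0.02 0 0 0 1;0 0.35 0.03 0 0 0 1;0 0.42 0.04 0 0 0 1;0 0.49 0.06 0 0 0 1;0 0.56 0.07 0 0 0 1;0 0.63 0.09 0 0 0 1;0 0.69 0.1 0 0 0 1;0 0.76 0.12 0 0 0 1;0 0.83 0.14 0 0 0 1")

```text
time: 11.6
eef_pos: [0.5789, 0.0119, 0.1233]
eef_rot: [0.016, 0.906, -0.422, -0.007]
wrist_force: [-0.4, 0.3, 0.3]
gripper_width: -0.0004
grasp_force: 0.3
```

```bash
python3 -c "
from g import *
st()
B=catch(.41)
rows([catch(t) for t in(.41,.35,.3,.25,.2,.15,.1,.05,0,-.05)],B)"
```

```text
t 11.6 f,z,lat mm [1.474e+02 3.780e+01 1.000e-01] tilt 49.9 xax [-0.999  0.035 -0.   ] j [ 0.31  0.49  1.3  -0.81  1.68 -1.18] F [-0.41  0.27  0.34]
(np.float64(0.1467961439929059), np.float64(0.03935663239727401), 50) [0. 0. 0.] [0. 0. 0.]
(np.float64(0.1506902247482913), np.float64(0.029607116304703984), 50) [0.   0.2  0.07] [0. 0. 0.]
(np.float64(0.15348388559698103), np.float64(0.02131603616573442), 50) [0.   0.36 0.13] [0. 0. 0.]
(np.float64(0.15585967379936283), np.float64(0.012895692869541512), 50) [0.   0.52 0.2 ] [0. 0. 0.]
(np.float64(0.1578116511222173), np.float64(0.004367132889135709), 50) [0.   0.68 0.28] [0. 0. 0.]
(np.float64(0.1593349386388074), np.float64(-0.004248326817120139), 50) [0.   0.83 0.37] [0. 0. 0.]
(np.float64(0.16042572892365453), np.float64(-0.012929152086805073), 50) [0.   0.98 0.46] [0. 0. 0.]
(np.float64(0.1610812955691191), np.float64(-0.021653645377631293), 50) [0.   1.12 0.57] [0. 0. 0.]
(np.float64(0.1613), np.float64(-0.0304), 50) [0.   1.26 0.67] [0. 0. 0.]
(np.float64(0.1610812955691191), np.float64(-0.039146354622368706), 50) [0.   1.39 0.79] [0. 0. 0.]
```

Request:
play_rows(plan="0 0.07 0.02 0 0 0 1;0 0.13 0.05 0 0 0 1;0 0.2 0.07 0 0 0 1;0 0.26 0.09 0 0 0 1;0 0.32 0.12 0 0 0 1;0 0.38 0.14 0 0 0 1;0 0.44 0.17 0 0 0 1;0 0.5 0.19 0 0 0 1;0 0.56 0.22 0 0 0 1;0 0.62 0.25 0 0 0 1;0 0.68 0.28 0 0 0 1;0 0.71 0.3 0 0 0 1")

```text
time: 12.8
eef_pos: [0.5793, 0.0233, 0.0863]
eef_rot: [0.016, 0.907, -0.422, -0.008]
wrist_force: [0.4, -0.1, -0.8]
gripper_width: 0.0
grasp_force: 0.5
```

```bash
python3 -c "
from g import *
st()
a=camera('side')[120:320,230:470];a=cv2.resize(a[:,:,::-1],None,fx=3,fy=3,interpolation=cv2.INTER_CUBIC)
cv2.imwrite('pics/k3.png',a)
for th in (.4,.3,.25,.2,.15,.1):
  print(th,*[((pix('side',H+F*.175*np.cos(th)+Kz*.175*np.sin(th)+s*np.array([F[1],-F[0],0]))-[230,120])*3).round() for s in(.03,-.03)])
B=catch(.19)
rows([catch(t) for t in(.15,.1,.05,0,-.05)]+[(.175,-.04,50)],B)"
```

```text
t 12.8 f,z,lat mm [1.588e+02 8.000e-01 1.000e-01] tilt 49.9 xax [-0.999  0.035  0.   ] j [ 0.33  0.55  1.3  -0.8   1.65 -1.12] F [ 0.45 -0.06 -0.78]
0.4 [308. 158.] [245. 222.]
0.3 [299. 175.] [237. 238.]
0.25 [295. 184.] [234. 247.]
0.2 [292. 193.] [231. 256.]
0.15 [290. 202.] [230. 265.]
0.1 [289. 212.] [229. 274.]
(np.float64(0.1593349386388074), np.float64(-0.004248326817120139), 50) [0.   0.12 0.07] [0. 0. 0.]
(np.float64(0.16042572892365453), np.float64(-0.012929152086805073), 50) [0.   0.27 0.17] [0. 0. 0.]
(np.float64(0.1610812955691191), np.float64(-0.021653645377631293), 50) [0.   0.41 0.27] [0. 0. 0.]
(np.float64(0.1613), np.float64(-0.0304), 50) [0.   0.55 0.38] [0. 0. 0.]
(np.float64(0.1610812955691191), np.float64(-0.039146354622368706), 50) [0.   0.68 0.49] [0. 0. 0.]
(0.175, -0.04, 50) [0.   0.87 0.29] [0. 0. 0.]
```

View pics/k3.png

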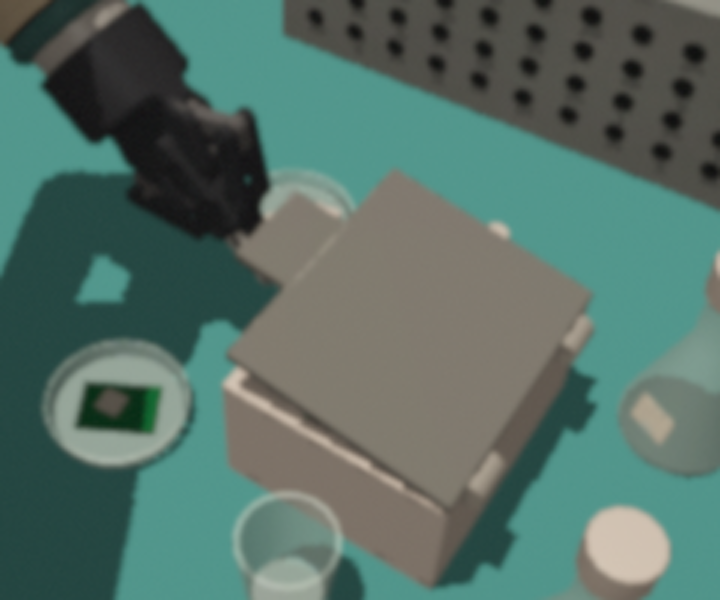

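The tab edge, at about (232,255), matches the planned 0.19 rad. I'll lower the last stretch more slowly.

Request:
play_rows(plan="0 0.04 0.02 0 0 0 1;0 0.08 0.05 0 0 0 1;0 0.12 0.07 0 0 0 1;0 0.17 0.1 0 0 0 1;0 0.21 0.13 0 0 0 1;0 0.26 0.16 0 0 0 1;0 0.3 0.19 0 0 0 1;0 0.34 0.22 0 0 0 1;0 0.38 0.25 0 0 0 1;0 0.42 0.28 0 0 0 1;0 0.46 0.31 0 0 0 1;0 0.5 0.34 0 0 0 1")

```text
time: 14.05
eef_pos: [0.5794, 0.0262, 0.0564]
eef_rot: [0.016, 0.906, -0.422, -0.007]
wrist_force: [0.4, 0.7, -0.3]
gripper_width: -0.0001
grasp_force: 0.3
```

Request:
play_rows(plan="0 0.04 0.03 0 0 0 1;0 0.08 0.06 0 0 0 1;0 0.12 0.09 0 0 0 1;0 0.16 0.12 0 0 0 1;0 0.2 0.12 0 0 0 1;0 0.24 0.12 0 0 0 1;0 0.3 0.12 0 0 0 1;0 0.3 0.12 0 0 0 1")

```text
time: 14.85
eef_pos: [0.5795, 0.0316, 0.0409]
eef_rot: [0.016, 0.906, -0.422, -0.008]
wrist_force: [-0.4, 0.3, -0.5]
gripper_width: 0.0002
grasp_force: 0.0
```

```bash
python3 -c "
from g import *
st()
rows([(.21,-.04,50),(.26,-.02,50),(.32,.05,50),(.35,.15,40)])"
```

```text
t 14.85 f,z,lat mm [167.1 -44.6  -0. ] tilt 49.9 xax [-0.999  0.035  0.   ] j [ 0.34  0.63  1.3  -0.79  1.61 -1.06] F [-0.4   0.32 -0.46]
(0.21, -0.04, 50) [-0.    0.48 -0.72] [0.02 0.   0.01]
(0.26, -0.02, 50) [-0.    0.82 -1.74] [0.02 0.   0.01]
(0.32, 0.05, 50) [-0.    0.52 -3.56] [0.02 0.   0.01]
(0.35, 0.15, 40) [-0.   -0.62 -5.3 ] [-1.98  0.    0.01]
```

Request:
play_rows(plan="0 0.25 -0.3 0 0 0 1;0 0.48 -0.72 0 0 0 1;0 0.65 -1.2 0 0 0 1;0 0.82 -1.74 0 0 0 1;0 0.6 -2.6 0 0 0 1;0 0.5 -3.5 0 0 0 1;0 -0.6 -4.5 0 0 0 1;0 -0.6 -5.3 0 0 0 1;0 -0.6 -5.3 0 0 0 1;0 -0.6 -5.3 0 0 0 1")

```text
time: 15.85
eef_pos: [0.5864, 0.2158, 0.2367]
eef_rot: [0.016, 0.907, -0.421, -0.006]
wrist_force: [-0.1, -0.5, -0.8]
gripper_width: 0.0002
grasp_force: 0.0
```

```bash
python3 -c "
from g import *
st()
a=camera('side')[120:320,230:470];a=cv2.resize(a[:,:,::-1],None,fx=3,fy=3,interpolation=cv2.INTER_CUBIC)
cv2.imwrite('pics/k4.png',a)
for th in (.05,0):
  print(th,*[((pix('side',H+F*.175*np.cos(th)+Kz*.175*np.sin(th)+s*np.array([F[1],-F[0],0]))-[230,120])*3).round() for s in(.03,-.03)])"
```

```text
t 15.85 f,z,lat mm [3.514e+02 1.512e+02 3.000e-01] tilt 49.8 xax [-0.999  0.034 -0.004] j [ 0.58  0.7   0.78 -0.81  2.09 -1.22] F [-0.12 -0.49 -0.78]
0.05 [288. 221.] [228. 284.]
0 [287. 231.] [229. 293.]
```

View pics/k4.png

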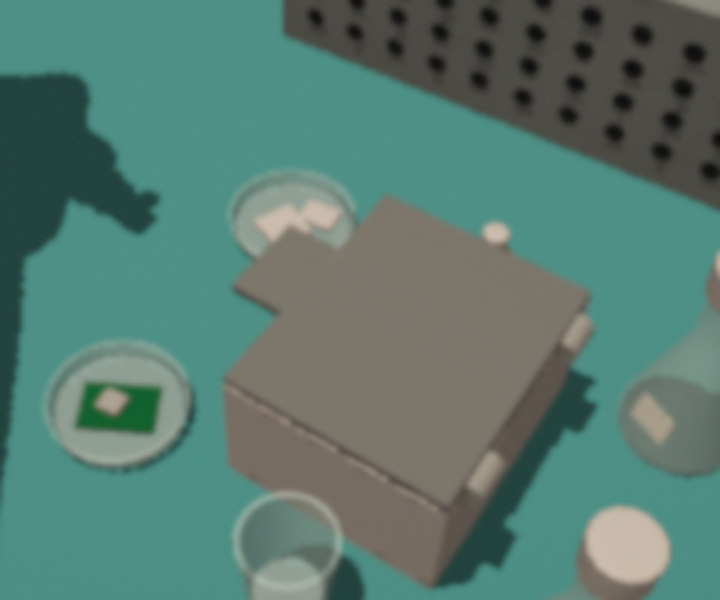

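The lid is flush on the case with its tab corner at about (235,290), the hand is clear, and the glassware hasn't moved. I'll hand the job in.

```bash
python3 -c "
from bench import workorder
print(workorder.sign_off())"
```

```text
the job is handed in; nothing more can be done
None
```

The lid was tipped, fell freely, was caught and held on the fingers at about 0.65 rad, then lowered gently until shut; the glassware in view looked undisturbed, the hand is clear, and the job is handed in (the sign-off gave no verdict).

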